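# Draw the petri dish tray out of the reader

### The arm

A 6-joint arm with a two-finger parallel gripper is mounted at the origin on a cart in front of the work surface, level with it; the furniture and walls round the work are solid. World frame = base frame: x ahead of the robot, y to its left, z up, the work surface at z = 0. Lengths are in m, angles in rad, forces in N, time in s.
With the tool pointing down it reaches from about 0.225 to 0.725 m from the base axis. Payload 3.1 kg.
Tool frame: the origin (TCP) lies at the very end of the fingers, on their centre line; the grasp point (between the pads) lies 19 mm behind it; z points along the fingers, y is the direction in which the jaws open and shut (so a half turn about z gives the same grasp; the last joint's range is limited). The gripper opens to 85 mm and grips with 20 to 120 N. Pads are 22 mm wide; open, the fingers measure 114 mm over their backs; the gripper's body (76 mm by 85 mm) begins 54 mm behind the grasp point. The pads swing forward as they close: fully open they stand 13 mm farther back than shut.
Start: joints at [-1.297, 0.048, 0.099, 1.622, 0, 1.443], TCP at [0.205, -0.483, 0.203] pointing down, gripper open.
Joint ranges: [-2.91, 2.91], [-0.99, 1.94], [-1.21, 1.42], [-2.12, 2.29], [-1.49, 1.47], [-3.14, 3.14]. Speed limits (rad/s): [2.79, 2.79, 3.14, 3.14, 3.14, 3.14].

### API

Orientations are given as a 3x3 rotation matrix whose columns are the frame's x, y, z axes.
In Python, from workcell import env gives the robot as it stands.
- The arm moves only by the tool send_rows, never from a script. Its argument "increments" is text: rows parted by semicolons, each of 7 numbers parted by spaces: the gripper's target within -1 to 1 (shut at 1, half-way at 0, fully open at -1), then the shift along the tool's x, y, z in m, then the turn, a rotation vector about the tool's x, y, z in rad. A call has 1 to 20 rows; each row is the pose to reach, as a shift and turn from the pose commanded when the call began, along the tool's axes at that moment; what a row does not reach only later rows make up. A row lasts 1/12 s, in which the tool goes at most 41.7 mm and 7.16 degrees, less where a joint would pass 70% of its speed; a pose out of reach is approached as far as the arm can. A call with a gripper value outside its range is refused whole. The fingers move at their own pace and stop on an object; "grip_force" is the grip in N (left out, the last holds). Time passes only in rows, so rows that repeat a pose let the fingers close. It gives the time, the measured TCP pose, the force and the opening at its end, in the units of the state.
- env.read_state(): the state, without advancing time (a new reading comes with each control period).
- env.snapshot(name): name is "scene" or "top"; returns the picture (480x640x3 uint8, blue, green, red); there is no depth.
- env.calibration(name): a dict with "intrinsics" (3x3 intrinsics, pixels), "distortion" ([k1, k2, p1, p2, k3] as OpenCV has them; the pictures are not rectified), "cam_to_world" (4x4, takes a point from camera to world coordinates). Camera axes: x right, y down, z forward; pixel columns grow to the right and rows downward; lengths in m; the calibration is good to about 2 mm. A picture is of the moment at which its call begins. calibration takes no time and is no camera call.
- env.sign_off(): hands the job in, once; it reports no verdict.
The state is a dict: "time": time; "joint_positions": joint angles; "dq": joint speeds; "joint_efforts": joint torques, N m; "tcp_pos": TCP position; "ee_rot": TCP orientation; "ft_force": force on the tool from outside, world axes, zero at the start; "ft_torque": the same for the moment, N m; "grip_width": finger opening in m.
Only numpy, scipy, OpenCV 4.12 (cv2) and the standard library are available. Lean on these libraries where they do the work, as an engineer would, in place of code of your own. Each camera call takes 0.05 s, during which the arm holds its last target.

### The job

The middle tray of the dish reader has been left part-way out: first push it fully home. Then find the tray that carries the flat round petri dish, hook a fingertip behind its front lip (do not pinch the lip) and draw the tray out to its stop, so that the dish comes out still sitting in its seat. Do not touch the dish or the small cup, leave the tray with the cup home, and leave the specimen cup and tape roll where they are.

Things in the scene. Friction and masses are not known exactly. Their poses are not given: they have to be found in the camera images.
- reader: The fixed dish reader, 190 x 250 x 81 mm: a flat rail deck 11 mm high towards the robot with three trays side by side, and a white case across its rear with a hood over the rear half of the tray seats. Origin on the worktop below a point 75 mm behind the deck's front edge, midway across. Its -x axis is the way the trays come out, +y its left (the robot's left), z up. Case and hood, 81 mm high, begin 35 mm behind the origin (local x = +0.035); the hood's underside is 59 mm up.
- tray_left (a joint): Travel of the left tray (y = +80 mm on the reader); it carries either the dish or the cup. In m: 0 = fully home, 0.09 = out against its stop. It slides with about 1.5 N of friction, stays where it is left, and meets firm stops at both ends of its travel.
- lip_left (a point): On the left tray: middle of the top edge of the rear face (the face away from the robot) of the upright lip at its front end; axes as the reader's. The lip is 72 mm wide, 8 mm thick and 30 mm high over the tray floor; its front face lies 8 mm nearer to the robot (-x). Its top stands 49 mm above the worktop. Behind it (+x) lies an empty finger pocket, 56 mm long and 72 mm wide, flat-floored, open at both sides, ended by a 5 mm high bar before the seat.
- seat_left (a point): Middle of the floor of the square seat (66 x 66 mm inside a 5 mm high rim) on the left tray, 93 mm behind the lip's rear face; moves with the tray.
- tray_middle (a joint): Travel of the middle tray (y = 0), empty, found drawn part of the way out. In m: 0 = fully home, 0.09 = out against its stop. It slides with about 1.5 N of friction, stays where it is left, and meets firm stops at both ends of its travel.
- lip_middle (a point): On the middle tray: middle of the top edge of the rear face (the face away from the robot) of the upright lip at its front end; axes as the reader's. The lip is 72 mm wide, 8 mm thick and 30 mm high over the tray floor; its front face lies 8 mm nearer to the robot (-x). Its top stands 49 mm above the worktop. Behind it (+x) lies an empty finger pocket, 56 mm long and 72 mm wide, flat-floored, open at both sides, ended by a 5 mm high bar before the seat.
- seat_middle (a point): Middle of the floor of the square seat (66 x 66 mm inside a 5 mm high rim) on the middle tray, 93 mm behind the lip's rear face; moves with the tray.
- tray_right (a joint): Travel of the right tray (y = -80 mm); it carries either the dish or the cup. In m: 0 = fully home, 0.09 = out against its stop. It slides with about 1.5 N of friction, stays where it is left, and meets firm stops at both ends of its travel.
- lip_right (a point): On the right tray: middle of the top edge of the rear face (the face away from the robot) of the upright lip at its front end; axes as the reader's. The lip is 72 mm wide, 8 mm thick and 30 mm high over the tray floor; its front face lies 8 mm nearer to the robot (-x). Its top stands 49 mm above the worktop. Behind it (+x) lies an empty finger pocket, 56 mm long and 72 mm wide, flat-floored, open at both sides, ended by a 5 mm high bar before the seat.
- seat_right (a point): Middle of the floor of the square seat (66 x 66 mm inside a 5 mm high rim) on the right tray, 93 mm behind the lip's rear face; moves with the tray.
- dish: Flat round covered petri dish, 60 mm across, 15 mm high, loose in the seat of the left or the right tray; origin at the centre of its underside.
- cup: Small open cup, 58 mm across, 32 mm high, loose in the seat of the other one of those two trays; origin at the centre of its underside.
- specimen_cup: Bystander: white lidded specimen cup, 54 mm across, 66 mm high, standing on the worktop to the left of the reader; origin at the centre of its underside.
- tape: Bystander: roll of tape lying flat on the worktop to the right, 97 mm across, 25 mm high; origin at the centre of its underside.
Not all that is in view belongs to the job. There is more than one size of the dish; the job needs the smaller.

How it is judged:
On the way, in this order (a step that is already met when the one before it is completed fails the run):
1. the empty middle tray is pushed fully home (value of joint tray_middle below 0.005 m), for 0.2 s.
2. the tray with the petri dish is drawn out to its stop (((y of dish in the frame of reader above 0 m and value of joint tray_left above 0.084 m) or (y of dish in the frame of reader below 0 m and value of joint tray_right above 0.084 m))), for 0.2 s.
At the end, for the whole second after the job is handed in: The dish's tray is out to its stop (more than 84 of 90 mm), the other two trays are home (within 6 mm), dish and cup sit flat at rest in the seats of their trays (within 12 mm), specimen cup and tape within 20 mm of where they stood (((value of joint tray_left above 0.084 m and value of joint each of tray_right, tray_middle below 0.006 m and distance between dish and seat_left below 0.012 m and distance between cup and seat_right below 0.012 m) or (value of joint tray_right above 0.084 m and value of joint each of tray_left, tray_middle below 0.006 m and distance between dish and seat_right below 0.012 m and distance between cup and seat_left below 0.012 m)) and angle between each of dish, cup's own z axis and vertical below 0.1 rad and linear speed of dish below 0.02 m/s and distance of each of specimen_cup, tape from where it was at the start of the episode below 0.02 m); the robot touches nothing.
It fails at once if the dish or the cup is touched by the robot (contact force between any of the fingers, the arm and dish above 0.3 N or contact force between any of the fingers, the arm and cup above 0.3 N).
It fails at once if the dish or the cup is lifted off its tray (z of any of dish, cup in the frame of reader above 0.032 m).
It fails at once if a lip is pinched from both sides ((contact force between the fingers and tray_left_c5 above 1 N and contact force between the fingers and tray_left_c6 above 1 N) or (contact force between the fingers and tray_middle_c5 above 1 N and contact force between the fingers and tray_middle_c6 above 1 N) or (contact force between the fingers and tray_right_c5 above 1 N and contact force between the fingers and tray_right_c6 above 1 N)).
It fails at once if the tray with the cup is drawn out ((y of cup in the frame of reader above 0 m and value of joint tray_left above 0.02 m) or (y of cup in the frame of reader below 0 m and value of joint tray_right above 0.02 m)).
It fails at once if the specimen cup or the tape roll is lifted or moved (distance of any of specimen_cup, tape from where it was at the start of the episode above 0.02 m).
It also fails if it takes over 43 s, if anything falls off the work surface, if the arm or the gripper's body presses on something with over 40 N, if the wrist force passes 120 N, or if a joint passes its speed limit or range.

## Working session

There is one attempt and no reset: what is moved stays moved. The work goes in short steps, Python scripts to look and compute and a tool call to move; the robot and the scene stay as the last step left them, time stands still between calls to the robot, and variables do not carry over. Pictures are saved under pics/ and viewed, and the job is handed in when it is done.

Besides the shell and the picture viewer there is one more tool, called after ">>>" as name(argument=value, ...) on one line, values as JSON. send_rows: Moves the arm, as the interface text tells. Its arguments: {"type":"object","properties":{"increments":{"type":"string"},"grip_force":{"type":"number"}},"required":["increments"]}

```bash
mkdir -p pics; ls
python3 - <<'E'
from workcell import env
import cv2
for n in("scene","top"):
    cv2.imwrite(f"pics/{n}0.png",env.snapshot(n))
    c=env.calibration(n);print(n,c)
s=env.read_state();print(s)
E
```

```text
pics
scene {'intrinsics': array([[469.05999072,   0.        , 317.98030156],
       [  0.        , 469.05999072, 236.09754586],
       [  0.        ,   0.        ,   1.        ]]), 'distortion': array([-0.10557479,  0.        ,  0.        ,  0.        ,  0.        ]), 'cam_to_world': array([[-0.89290537, -0.25302976,  0.37241904,  0.19401439],
       [-0.45000376,  0.47449133, -0.75654121,  0.87582092],
       [ 0.01471783, -0.84310967, -0.5375402 ,  0.63903384],
       [ 0.        ,  0.        ,  0.        ,  1.        ]])}
top {'intrinsics': array([[458.46387102,   0.        , 320.6741364 ],
       [  0.        , 458.46387102, 233.60372907],
       [  0.        ,   0.        ,   1.        ]]), 'distortion': array([-0.09841248,  0.        ,  0.        ,  0.        ,  0.        ]), 'cam_to_world': array([[-0.01422884, -0.98227721,  0.18689305,  0.34725141],
       [-0.99971954,  0.01751439,  0.01594031,  0.0882437 ],
       [-0.01893112, -0.18661382, -0.98225093,  1.13926077],
       [ 0.        ,  0.        ,  0.        ,  1.        ]])}
{'time': 0.1, 'joint_positions': array([-1.29679843e+00,  4.87024828e-02,  9.77291823e-02,  1.62198215e+00,
        2.61608736e-05,  1.44299411e+00]), 'dq': array([ 0.00052909, -0.00069796,  0.00329813,  0.0002685 ,  0.00035134,
       -0.00107771]), 'joint_efforts': array([ 2.04778953e-03, -3.39850974e+01,  3.20935929e+01,  1.57824252e-02,
       -1.66729860e-04, -1.01980837e-05]), 'tcp_pos': array([ 0.20514355, -0.48259637,  0.20200815]), 'ee_rot': array([[ 9.20358601e-01,  3.91075099e-01, -5.59034246e-04],
       [ 3.91075383e-01, -9.20356287e-01,  2.08565479e-03],
       [ 3.01136970e-04, -2.13817485e-03, -9.99997669e-01]]), 'ft_force': array([ 0.13598913, -0.30259091,  0.11712048]), 'ft_torque': array([-0.01218289,  0.02212024, -0.04783571]), 'grip_width': 0.08538198322992234}
```

View pics/scene0.png

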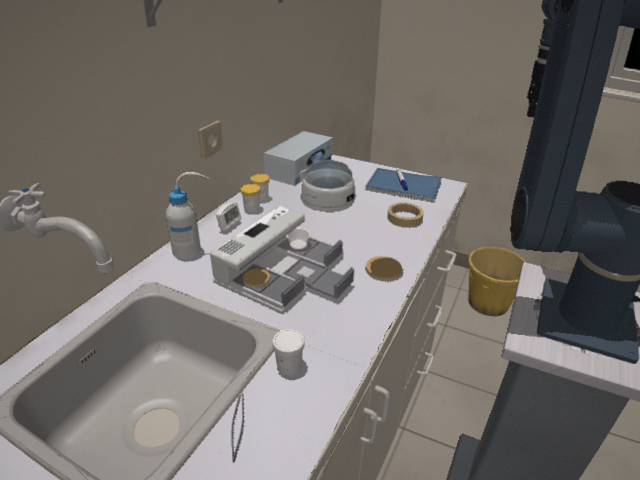

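View pics/top0.png

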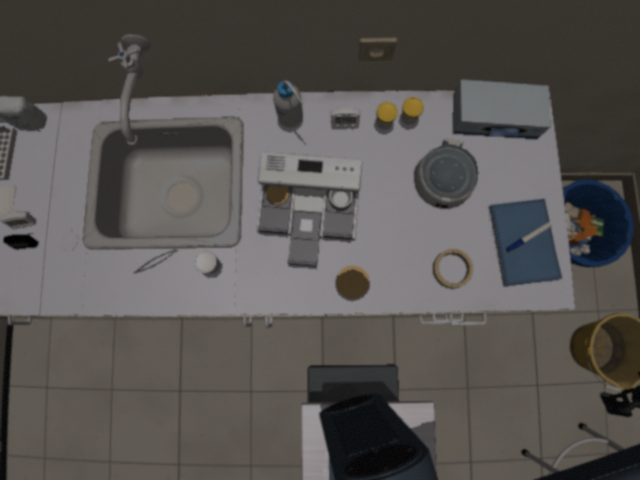

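The dish (amber, top view (277,194)) is in the left tray, the cup (341,200) in the right one, and the middle tray is out, with its lip near (303,265). A larger decoy dish lies on the worktop at (353,282). I'll zoom in to find the corners.

Run:
```python
import cv2
a=cv2.imread("pics/top0.png")[140:310,240:390];cv2.imwrite("pics/topz.png",cv2.resize(a,None,fx=5,fy=3.5*5/3.5,interpolation=cv2.INTER_CUBIC)[:600] if 0 else cv2.resize(a,(525,595),interpolation=cv2.INTER_CUBIC))
b=cv2.imread("pics/scene0.png")[195:325,200:360];cv2.imwrite("pics/scenez.png",cv2.resize(b,None,fx=4.5,fy=4.5,interpolation=cv2.INTER_CUBIC))
```

```text
(no output)
```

View pics/topz.png

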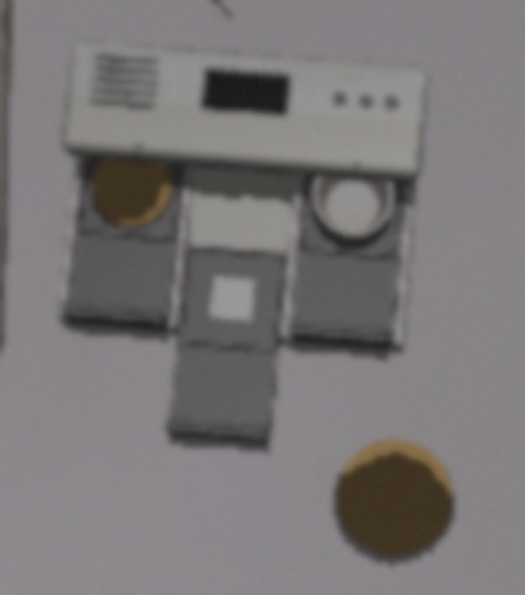

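View pics/scenez.png

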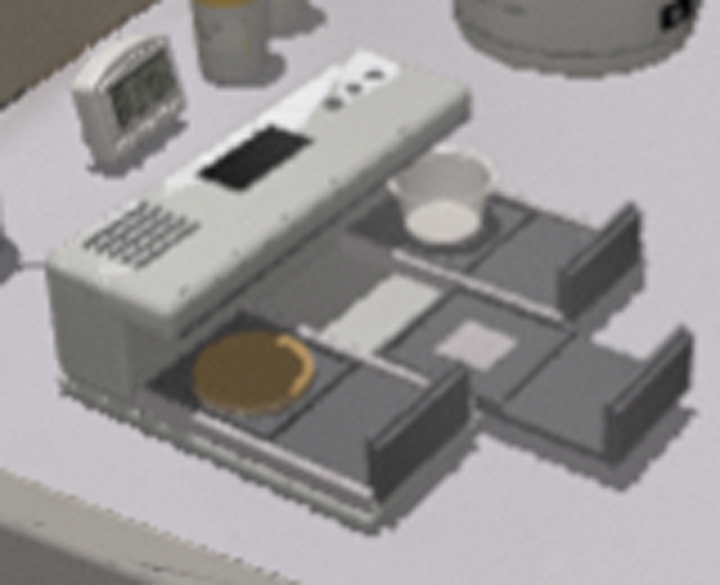

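```bash
cat > h.py <<'E'
import numpy as np,cv2
from workcell import env
def ray(n,uv):
    c=env.calibration(n);p=cv2.undistortPoints(np.array(uv,float).reshape(-1,1,2),c["intrinsics"],c["distortion"]).reshape(-1,2)
    M=c["cam_to_world"];d=np.c_[p,np.ones(len(p))]@M[:3,:3].T
    return M[:3,3],d
def plane(n,uv,z):
    o,d=ray(n,uv);return o+d*((z-o[2])/d[:,2])[:,None]
def proj(n,P):
    c=env.calibration(n);M=np.linalg.inv(c["cam_to_world"]);r=cv2.Rodrigues(M[:3,:3])[0]
    return cv2.projectPoints(np.array(P,float).reshape(-1,1,3),r,M[:3,3],c["intrinsics"],c["distortion"])[0].reshape(-1,2)
E
python3 - <<'E'
from h import *
np.set_printoptions(precision=4,suppress=True)
T=lambda l:np.array(l)/3.5+[240,140]
S=lambda l:np.array(l)/4.5+[200,195]
print("case top: FL FR BL BR",plane("top",T([(67,148),(416,174),(78,44),(425,71)]),.081))
print("lip front top L, M, R (ends)",plane("top",T([(64,320),(168,327),(168,433),(270,441),(290,341),(390,349)]),.049))
print("scene lip L ends M ends R ends",plane("scene",S([(370,440),(466,365),(608,408),(690,330),(560,270),(637,206)]),.049))
print("scene case FL, FR",plane("scene",S([(168,335),(468,105)]),.081))
print("dish top center",plane("top",T([(131,185)]),.019+.015+.002), "decoy",plane("top",T([(393,507)]),.018))
E
```

```text
case top: FL FR BL BR [[0.6774 0.2522 0.081 ]
 [0.6539 0.0125 0.081 ]
 [0.7532 0.2456 0.081 ]
 [0.728  0.0039 0.081 ]]
lip front top L, M, R (ends) [[0.5628 0.2577 0.049 ]
 [0.5565 0.1852 0.049 ]
 [0.4826 0.1853 0.049 ]
 [0.476  0.1155 0.049 ]
 [0.5452 0.1008 0.049 ]
 [0.5384 0.0319 0.049 ]]
scene lip L ends M ends R ends [[0.5715 0.2637 0.049 ]
 [0.5599 0.1966 0.049 ]
 [0.4889 0.1948 0.049 ]
 [0.4795 0.1236 0.049 ]
 [0.5554 0.1078 0.049 ]
 [0.5457 0.0377 0.049 ]]
scene case FL, FR [[0.6667 0.2761 0.081 ]
 [0.6446 0.0365 0.081 ]]
dish top center [[0.6628 0.2128 0.036 ]] decoy [[0.432  0.0311 0.018 ]]
```

>>> send_rows(increments="1 0.1 -0.11 0 0 0 0.1;1 0.2 -0.215 0 0 0 0.25;1 0.3 -0.32 0 0 0 0.4;1 0.4 -0.43 0 0 0 0.5;1 0.464 -0.498 0.04 0 0 0.5;1 0.464 -0.498 0.08 0 0 0.5;1 0.464 -0.498 0.08 0 0 0.5;1 0.464 -0.498 0.08 0 0 0.5;1 0.464 -0.498 0.08 0 0 0.5;1 0.464 -0.498 0.08 0 0 0.5;1 0.464 -0.498 0.08 0 0 0.5;1 0.464 -0.498 0.08 0 0 0.5;1 0.464 -0.498 0.08 0 0 0.5;1 0.464 -0.498 0.08 0 0 0.5;1 0.464 -0.498 0.08 0 0 0.5;1 0.464 -0.498 0.08 0 0 0.5;1 0.464 -0.498 0.08 0 0 0.5;1 0.464 -0.498 0.08 0 0 0.5;1 0.464 -0.498 0.08 0 0 0.5;1 0.464 -0.498 0.08 0 0 0.5", grip_force=30)

```text
time: 1.77
tcp_pos: [0.4311, 0.0575, 0.124]
ee_rot: [[0.999, -0.049, 0.001], [-0.049, -0.998, 0.035], [-0.001, -0.035, -0.999]]
ft_force: [-0.4, -0.1, 0.5]
grip_width: 0.0002
```

>>> send_rows(increments="1 0 0 0 0 0 0;1 0 0 0 0 0 0;1 0 0 0 0 0 0")

```text
time: 2.02
tcp_pos: [0.431, 0.0579, 0.1244]
ee_rot: [[0.999, -0.048, 0.001], [-0.048, -0.998, 0.035], [-0.0, -0.035, -0.999]]
ft_force: [-0.6, -0.2, -0.3]
grip_width: -0.0001
```

Run:
```python
from h import *
np.set_printoptions(precision=4,suppress=True)
s=env.read_state();print(s['time'],s['tcp_pos'],s['ee_rot'],s['joint_positions'])
a=env.snapshot("scene")[165:325,170:390];cv2.imwrite("pics/s1.png",cv2.resize(a,None,fx=3.6,fy=3.6,interpolation=cv2.INTER_CUBIC))
```

```text
2.0167 [0.431  0.0579 0.1244] [[ 0.9988 -0.0481  0.0014]
 [-0.0481 -0.9982  0.0353]
 [-0.0003 -0.0353 -0.9994]] [-0.0491 -0.197  -0.2885  1.4797  0.0353  3.1406]
```

View pics/s1.png

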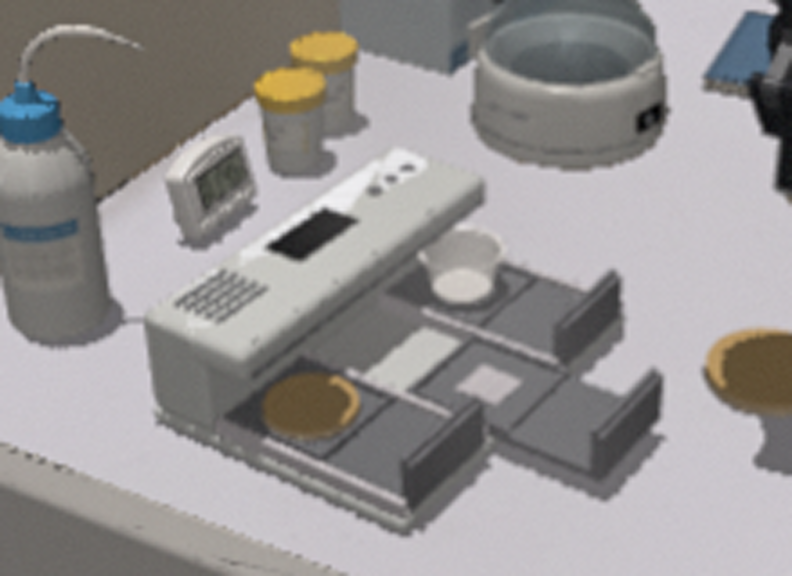

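```bash
cat >> h.py <<'E'
from scipy.spatial.transform import Rotation as R
YAW=-0.098
def move(xp,yp,z):
    "tool-axis shift and rotvec to reach reader-aligned xp,yp (world rotated) with tool y along +x'"
    np.set_printoptions(precision=4,suppress=True)
    c,s=np.cos(.098),np.sin(.098)
    s_=env.read_state();p=s_['tcp_pos'];M=s_['ee_rot']
    T=np.array([c*xp+s*yp,-s*xp+c*yp,z])
    G=np.array([[s,c,0],[c,-s,0],[0,0,-1.]])
    print("now x'y'z",c*p[0]-s*p[1],s*p[0]+c*p[1],p[2],"F",s_['ft_force'],'t',s_['time'],'q',s_['joint_positions'])
    print("shift",M.T@(T-p),"rot",R.from_matrix(M.T@G).as_rotvec())
E
python3 -c "
from h import *
move(.42,.20,.12)"
```

```text
now x'y'z 0.42331628313279274 0.09991236604191461 0.12440320509865843 F [-0.1289 -0.2853 -0.2063] t 2.0667 q [-0.0489 -0.197  -0.2884  1.4797  0.0353  3.1406]
shift [ 0.0017 -0.0999  0.0079] rot [-0.0284 -0.0266 -1.5205]
```

>>> send_rows(increments="1 0 -0.02 0 0 0 -0.12;1 0 -0.04 0 0 0 -0.24;1 0 -0.06 0 -0.01 -0.01 -0.36;1 0 -0.08 0 -0.01 -0.01 -0.48;1 0 -0.1 0 -0.015 -0.015 -0.6;1 0 -0.1 0 -0.015 -0.015 -0.72;1 0 -0.1 0 -0.02 -0.02 -0.84;1 0 -0.1 0 -0.02 -0.02 -0.96;1 0 -0.1 0 -0.02 -0.02 -1.08;1 0 -0.1 0 -0.025 -0.025 -1.2;1 0 -0.1 0.003 -0.025 -0.025 -1.32;1 0 -0.1 0.006 -0.028 -0.027 -1.44;1 0.002 -0.1 0.008 -0.028 -0.027 -1.52;1 0.002 -0.1 0.008 -0.028 -0.027 -1.52;1 0.002 -0.1 0.008 -0.028 -0.027 -1.52;1 0.002 -0.1 0.008 -0.028 -0.027 -1.52")

```text
time: 3.4
tcp_pos: [0.4378, 0.1583, 0.1198]
ee_rot: [[0.1, 0.995, -0.001], [0.995, -0.1, 0.0], [0.0, -0.001, -1.0]]
ft_force: [0.6, -0.2, -0.2]
grip_width: -0.0004
```

```bash
python3 -c "
from h import *
move(.415,.20,.032)
print(env.read_state()['ee_rot'])
a=env.snapshot('top')[140:310,240:390];cv2.imwrite('pics/t2.png',cv2.resize(a,(525,595),interpolation=cv2.INTER_CUBIC))"
```

```text
now x'y'z 0.4201614412474659 0.2003835771029134 0.11979724395402211 F [ 0.6231 -0.2455 -0.1877] t 3.4 q [ 0.2025 -0.1091 -0.2196  1.4612  0.0004  1.873 ]
shift [-0.0004 -0.0051  0.0878] rot [-0.0009 -0.0001 -0.0017]
[[ 0.0996  0.995  -0.0009]
 [ 0.995  -0.0996  0.0002]
 [ 0.0001 -0.0009 -1.    ]]
```

View pics/t2.png

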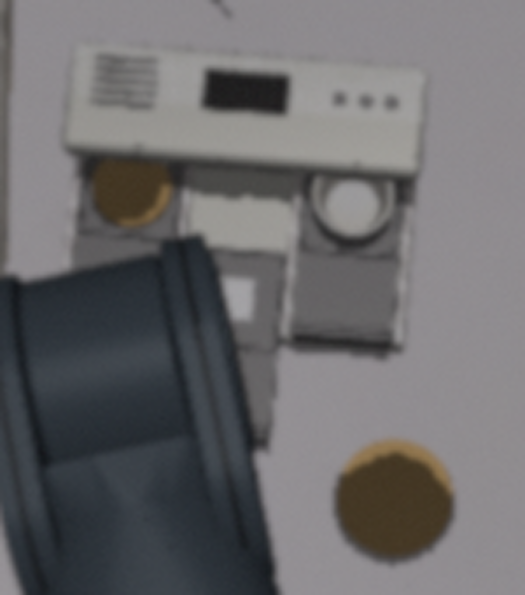

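>>> send_rows(increments="1 0 -0.005 0.03 0 0 0;1 0 -0.005 0.06 0 0 0;1 0 -0.005 0.088 0 0 0;1 0 -0.005 0.088 0 0 0;1 0 0.005 0.088 0 0 0;1 0 0.015 0.088 0 0 0;1 0 0.025 0.088 0 0 0;1 0 0.03 0.088 0 0 0;1 0 0.035 0.088 0 0 0;1 0 0.04 0.088 0 0 0;1 0 0.045 0.088 0 0 0;1 0 0.05 0.088 0 0 0;1 0 0.055 0.088 0 0 0;1 0 0.06 0.088 0 0 0;1 0 0.065 0.088 0 0 0;1 0 0.07 0.088 0 0 0;1 0 0.07 0.088 0 0 0")

```text
time: 4.87
tcp_pos: [0.5084, 0.1514, 0.0315]
ee_rot: [[0.098, 0.995, -0.0], [0.995, -0.098, 0.0], [0.0, -0.0, -1.0]]
ft_force: [0.3, -0.5, 0.4]
grip_width: -0.0001
```

```bash
python3 -c "
from h import *
move(.52,.20,.032)
a=env.snapshot('scene')[165:325,170:390];cv2.imwrite('pics/s3.png',cv2.resize(a,None,fx=3.6,fy=3.6,interpolation=cv2.INTER_CUBIC))"
```

```text
now x'y'z 0.4911484816482467 0.2004246894743042 0.031534053072752075 F [ 0.3059 -0.5044  0.358 ] t 4.8667 q [ 0.1629  0.0951 -0.1938  1.2821  0.0002  1.8318]
shift [-0.0004  0.0289 -0.0005] rot [-0.0003 -0.0001 -0.0002]
```

View pics/s3.png

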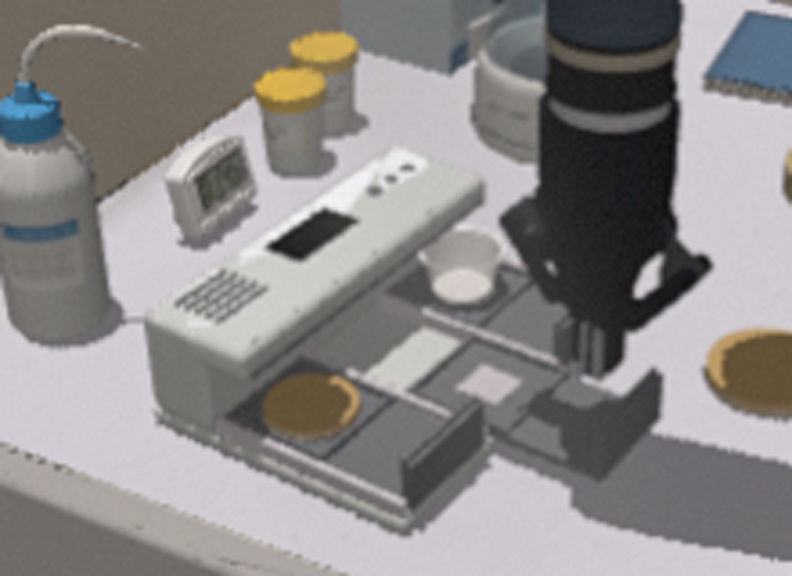

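```bash
python3 -c "
from h import *
p=env.read_state()['tcp_pos']
print((proj('scene',[p,p+[0,0,.05]])-[170,165])*3.6)
c,s=np.cos(.098),np.sin(.098)
W=lambda x,y,z:[c*x+s*y,-s*x+c*y,z]
print((proj('scene',[W(x,y,.049) for x in(.462,.47) for y in(.163,.235)])-[170,165])*3.6)
a=env.snapshot('top')[140:310,240:390];cv2.imwrite('pics/t3.png',cv2.resize(a,(525,595),interpolation=cv2.INTER_CUBIC))"
```

```text
[[595.48805148 407.6715999 ]
 [598.56262434 338.22058901]]
[[670.27274121 367.9252872 ]
 [608.96041761 431.53414474]
 [658.40295236 363.51784996]
 [596.66511622 426.65350982]]
```

View pics/t3.png

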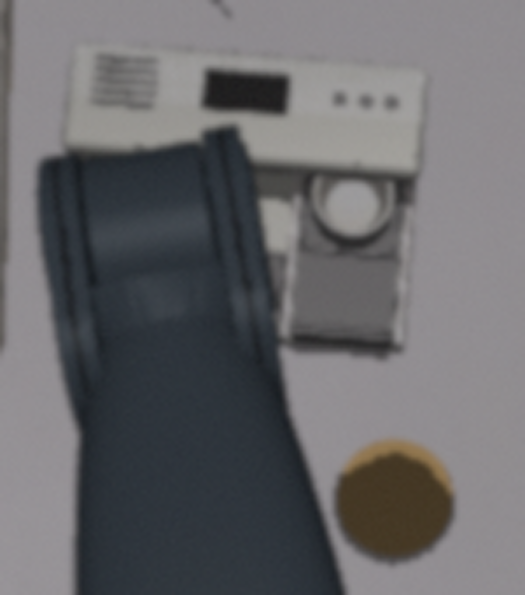

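```bash
python3 -c "
from h import *
a=env.snapshot('scene')[225:305,295:375];a=cv2.resize(a,None,fx=7.5,fy=7.5,interpolation=cv2.INTER_CUBIC)
a=cv2.convertScaleAbs(a,alpha=1.8,beta=20)
cv2.imwrite('pics/s4.png',a);print(env.read_state()['ft_force'])"
```

```text
[ 0.55525391 -0.196339   -0.19589739]
```

View pics/s4.png

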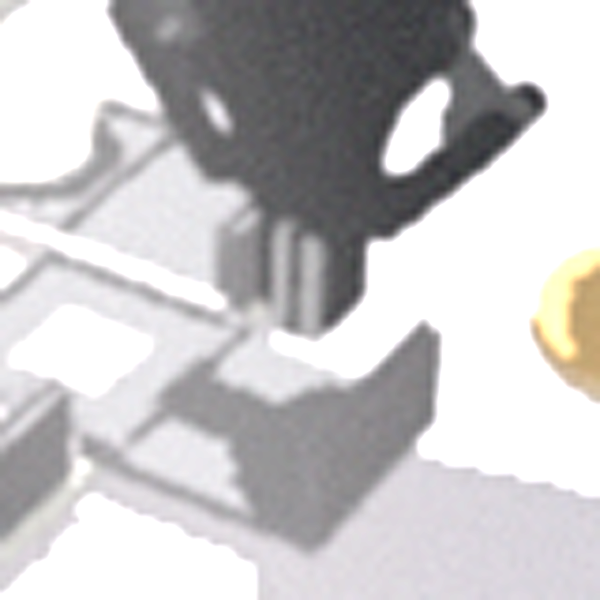

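```bash
python3 -c "
from h import *
c,s=np.cos(.098),np.sin(.098)
for z in(.0315,.049,.06,.07):
  q=plane('scene',[(336.3,269)],z)[0];print(z,q,c*q[0]-s*q[1],s*q[0]+c*q[1])
W=lambda x,y,z:[c*x+s*y,-s*x+c*y,z]
for n,o in(('scene',(295,225)),('top',(240,140))):
  f=7.5 if n=='scene' else 3.5
  print(n,(proj(n,[W(.534,.119,.049),W(.534,.119+.036,.049),W(.491,.2,.0315),W(.462,.235,.049)])-o)*f)
"
```

```text
0.0315 [0.51988355 0.1208465  0.0315    ] 0.5055650592025805 0.17113373204838767
0.049 [0.5104969  0.14259352 0.049     ] 0.49409564477390105 0.1918579889788649
0.06 [0.50459671 0.15626308 0.06      ] 0.48688629856158827 0.2048846647637363
0.07 [0.49923291 0.16868995 0.07      ] 0.4803323474594857 0.2167270972954376
scene [[318.29986998 166.11242937]
 [256.39796379 222.97952882]
 [302.31486906 397.8313164 ]
 [331.16753668 449.0294682 ]]
top [[340.19413377 343.13637212]
 [288.21232703 339.02065789]
 [219.21451343 398.86554679]
 [163.08202451 432.88421177]]
```

```bash
python3 -c "
from h import *
a=env.snapshot('scene')[245:300,315:375];a=cv2.resize(a,None,fx=10,fy=10,interpolation=cv2.INTER_NEAREST)
cv2.imwrite('pics/s5.png',a)
b=cv2.imread('pics/scene0.png')[245:300,315:375];cv2.imwrite('pics/s5b.png',cv2.resize(b,None,fx=10,fy=10,interpolation=cv2.INTER_NEAREST))"
```

```text
(no output)
```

View pics/s5.png

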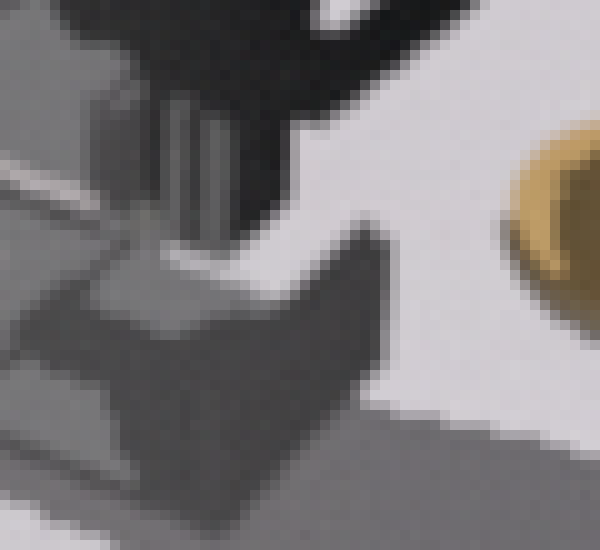

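View pics/s5b.png

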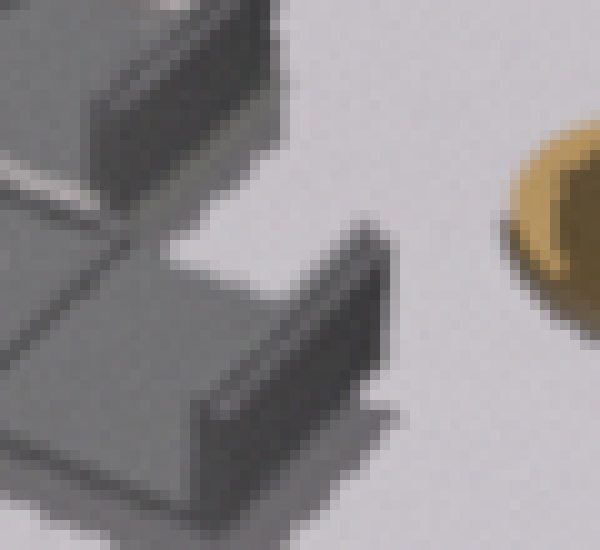

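The tip passed over the lip: it images at pixel (337,269), about 25 mm higher than the stated TCP, and the tray has not moved. I'll back out above the lip and check the real tip height.

>>> send_rows(increments="1 0 0 -0.02 0 0 0;1 0 -0.03 -0.02 0 0 0;1 0 -0.06 -0.02 0 0 0;1 0 -0.09 -0.02 0 0 0;1 0 -0.1 -0.02 0 0 0;1 0 -0.1 0 0 0 0;1 0 -0.1 0.005 0 0 0;1 0 -0.1 0.01 0 0 0;1 0 -0.1 0.01 0 0 0;1 0 -0.1 0.01 0 0 0")

```text
time: 5.9
tcp_pos: [0.4081, 0.1612, 0.0216]
ee_rot: [[0.098, 0.995, -0.001], [0.995, -0.098, 0.0], [-0.0, -0.001, -1.0]]
ft_force: [0.7, 0.1, 0.1]
grip_width: 0.0003
```

```bash
python3 -c "
from h import *
move(.39,.20,.01)
p=env.read_state()['tcp_pos'];print(p,proj('scene',[p]))
a=env.snapshot('scene')[225:305,315:415];a=cv2.resize(a,None,fx=7,fy=7,interpolation=cv2.INTER_NEAREST)
cv2.imwrite('pics/s6.png',a)"
```

```text
now x'y'z 0.39033521028850937 0.2003591357664669 0.021588893589022627 F [0.6651 0.0996 0.1163] t 5.9 q [ 0.2228 -0.1372 -0.4426  1.2668  0.0004  1.8918]
shift [-0.0004 -0.0003  0.0116] rot [-0.0015  0.0001 -0.0002]
[0.4081 0.1612 0.0216] [[377.5462 298.5935]]
```

View pics/s6.png

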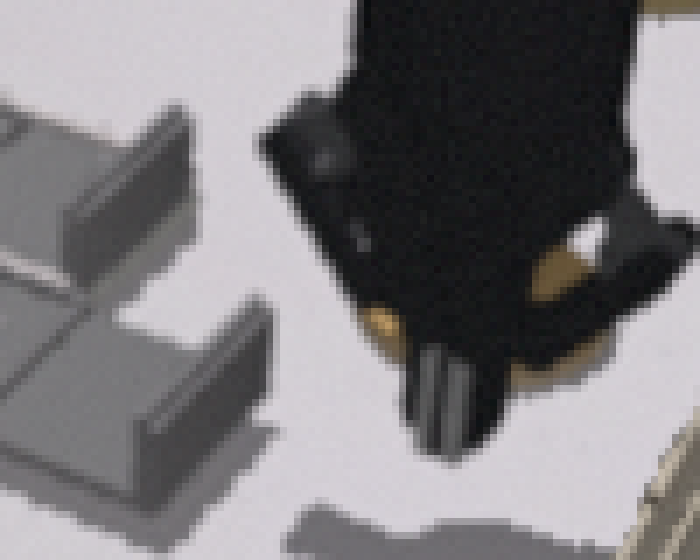

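```bash
python3 -c "
from h import *
c,s=np.cos(.098),np.sin(.098)
W=lambda x,y,z:[c*x+s*y,-s*x+c*y,z]
for z in(.02,.03,.04,.045,.05):print(z,proj('scene',[W(.39,.2,z),W(.39,.211,z)]).round(1).tolist())
"
```

```text
0.02 [[377.7, 299.2], [375.3, 302.1]]
0.03 [[378.1, 295.4], [375.7, 298.3]]
0.04 [[378.6, 291.5], [376.1, 294.5]]
0.045 [[378.8, 289.6], [376.3, 292.5]]
0.05 [[379.0, 287.7], [376.5, 290.6]]
```

>>> send_rows(increments="1 0 0 0.003 0 0 0;1 0 0 0.006 0 0 0;1 0 0 0.009 0 0 0;1 0 0 0.011 0 0 0;1 0 0 0.011 0 0 0")

```text
time: 6.37
tcp_pos: [0.4072, 0.1612, 0.0099]
ee_rot: [[0.098, 0.995, -0.002], [0.995, -0.098, -0.0], [-0.0, -0.002, -1.0]]
ft_force: [-0.4, 0.2, 0.4]
grip_width: -0.0002
```

>>> send_rows(increments="1 0 0.01 0.004 0 0 0;1 0 0.02 0.004 0 0 0;1 0 0.03 0.004 0 0 0;1 0 0.04 0.004 0 0 0;1 0 0.05 0.004 0 0 0;1 0 0.055 0.004 0 0 0;1 0 0.06 0.004 0 0 0;1 0 0.065 0.004 0 0 0;1 0 0.07 0.004 0 0 0;1 0 0.075 0.004 0 0 0;1 0 0.08 0.004 0 0 0;1 0 0.085 0.004 0 0 0;1 0 0.09 0.004 0 0 0;1 0 0.095 0.004 0 0 0;1 0 0.1 0.004 0 0 0;1 0 0.105 0.004 0 0 0;1 0 0.11 0.004 0 0 0")

```text
time: 7.78
tcp_pos: [0.5177, 0.1504, 0.0064]
ee_rot: [[0.098, 0.995, -0.001], [0.995, -0.098, -0.0], [-0.0, -0.001, -1.0]]
ft_force: [-2.2, -0.8, 1.2]
grip_width: -0.0005
```

```bash
python3 -c "
from h import *
move(.52,.20,.005)
a=env.snapshot('scene')[165:325,170:390];cv2.imwrite('pics/s7.png',cv2.resize(a,None,fx=3.6,fy=3.6,interpolation=cv2.INTER_CUBIC))"
```

```text
now x'y'z 0.5005176927338341 0.2003207663029089 0.0064477822149826974 F [-2.2373 -0.825   1.2493] t 7.7833 q [ 0.1582  0.1355 -0.2013  1.2352  0.0001  1.827 ]
shift [-0.0003  0.0195  0.0014] rot [-0.0012  0.0002  0.0001]
```

View pics/s7.png

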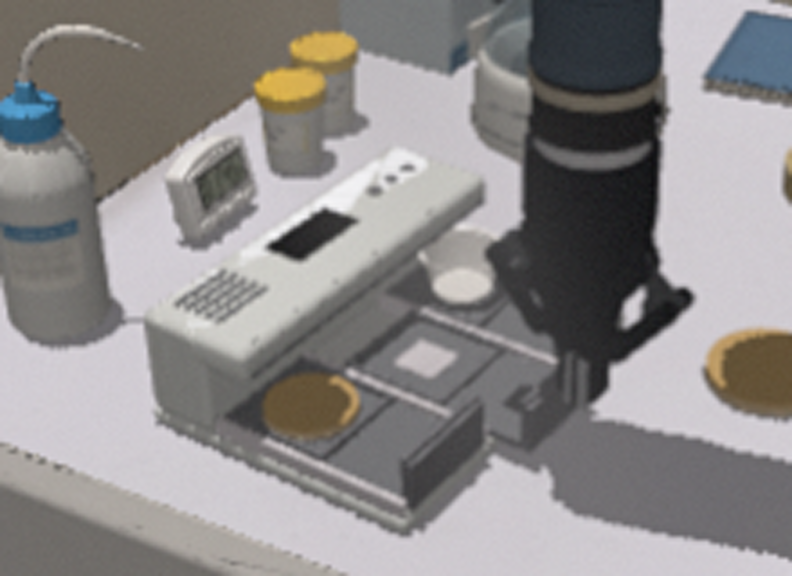

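>>> send_rows(increments="1 0 0.004 0 0 0 0;1 0 0.008 0 0 0 0;1 0 0.012 0 0 0 0;1 0 0.016 0 0 0 0;1 0 0.018 0 0 0 0")

```text
time: 8.25
tcp_pos: [0.5358, 0.1487, 0.0065]
ee_rot: [[0.098, 0.995, -0.001], [0.995, -0.098, 0.0], [-0.0, -0.001, -1.0]]
ft_force: [-2.0, -1.3, 1.3]
grip_width: 0.0002
```

>>> send_rows(increments="1 0 0.002 0 0 0 0;1 0 0.004 0 0 0 0;1 0 0.006 0 0 0 0;1 0 0.006 0 0 0 0")

```text
time: 8.58
tcp_pos: [0.5417, 0.1482, 0.0065]
ee_rot: [[0.098, 0.995, -0.0], [0.995, -0.098, 0.0], [0.0, -0.0, -1.0]]
ft_force: [-1.0, -0.8, 0.3]
grip_width: -0.0001
```

```bash
python3 -c "
from h import *
move(.52,.20,.005)
a=env.snapshot('scene')[225:305,260:360];cv2.imwrite('pics/s8.png',cv2.resize(a,None,fx=7,fy=7,interpolation=cv2.INTER_CUBIC))"
```

```text
now x'y'z 0.5245835048150997 0.20045947950512089 0.006486567054978715 F [-0.9729 -0.7518  0.2794] t 8.5833 q [ 0.1475  0.1909 -0.1386  1.2417  0.0002  1.8162]
shift [-0.0005 -0.0046  0.0015] rot [-0.0005 -0.0001  0.    ]
```

View pics/s8.png

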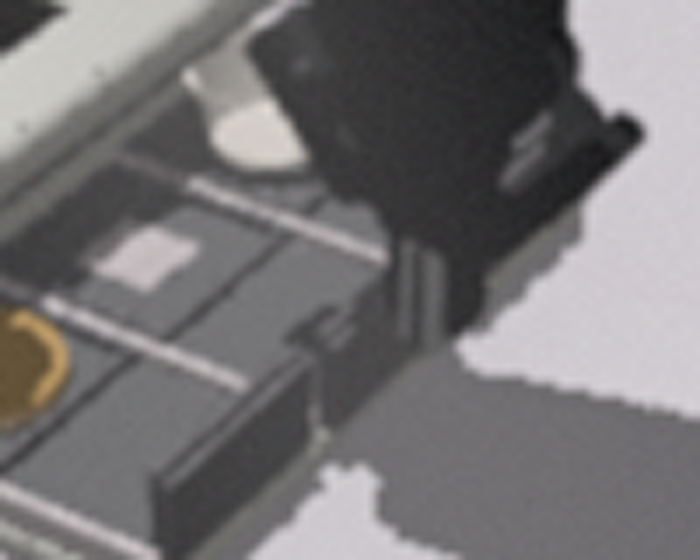

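>>> send_rows(increments="1 0 0.002 0 0 0 0;1 0 0.004 0 0 0 0;1 0 0.006 0 0 0 0;1 0 0.006 0 0 0 0")

```text
time: 8.97
tcp_pos: [0.545, 0.148, 0.0063]
ee_rot: [[0.097, 0.995, -0.006], [0.995, -0.097, 0.001], [0.0, -0.006, -1.0]]
ft_force: [-5.3, 0.7, 4.3]
grip_width: 0.0001
```

>>> send_rows(increments="1 0 0.003 0 0 0 0;1 0 0.005 0 0 0 0;1 0 0.005 0 0 0 0;1 0 0.005 0 0 0 0")

```text
time: 9.3
tcp_pos: [0.545, 0.148, 0.0061]
ee_rot: [[0.096, 0.995, -0.015], [0.995, -0.096, 0.001], [-0.0, -0.015, -1.0]]
ft_force: [-16.3, 1.1, 10.6]
grip_width: 0.0
```

```bash
python3 -c "
from h import *
move(.49,.20,.005)
"
```

```text
now x'y'z 0.5279480259047243 0.20060350744646635 0.006131892407825107 F [-16.2646   1.1054  10.6453] t 9.3 q [ 0.1443  0.2147 -0.1117  1.2588  0.0035  1.8115]
shift [-0.0005 -0.0379  0.0017] rot [-0.0149  0.0001  0.0015]
```

>>> send_rows(increments="1 0 -0.015 0 0 0 0;1 0 -0.03 0 0 0 0;1 0 -0.03 -0.03 0 0 0;1 0 -0.03 -0.06 0 0 0;1 0.02 -0.02 -0.1 0 0 0;1 0.05 0 -0.1 0 0 0;1 0.08 0.02 -0.1 0 0 0;1 0.08 0.038 -0.1 0 0 0;1 0.08 0.038 -0.1 0 0 0;1 0.08 0.038 -0.1 0 0 0")

```text
time: 10.13
tcp_pos: [0.5983, 0.2232, 0.1058]
ee_rot: [[0.098, 0.995, -0.001], [0.995, -0.098, 0.0], [-0.0, -0.001, -1.0]]
ft_force: [-0.6, 0.1, -0.8]
grip_width: 0.0
```

```bash
python3 -c "
from h import *
move(.575,.28,.004)
a=env.snapshot('scene')[165:325,170:390];cv2.imwrite('pics/s9.png',cv2.resize(a,None,fx=3.6,fy=3.6,interpolation=cv2.INTER_CUBIC))"
```

```text
now x'y'z 0.5736257256188971 0.28070265396534566 0.10576709950403873 F [-0.5849  0.1304 -0.8182] t 10.1333 q [0.2519 0.3469 0.2499 1.4752 0.0005 1.9205]
shift [-0.0007  0.0015  0.1018] rot [-0.0015  0.0001  0.0002]
```

View pics/s9.png

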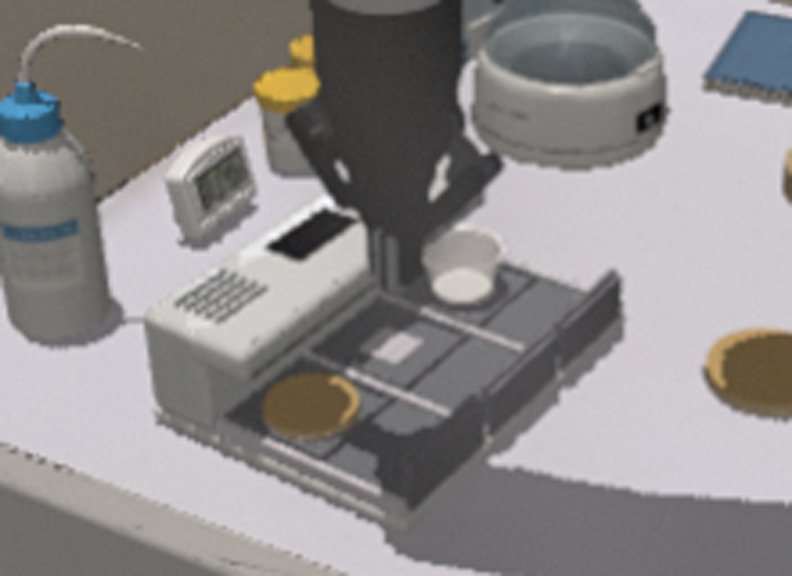

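The three lips are now in line, so the middle tray is home. Next I'll descend part-way into the left pocket and check.

>>> send_rows(increments="1 0 0.001 0.03 0 0 0;1 0 0.001 0.055 0 0 0;1 0 0.001 0.07 0 0 0;1 0 0.001 0.08 0 0 0;1 0 0.001 0.085 0 0 0;1 0 0.001 0.085 0 0 0")

```text
time: 10.68
tcp_pos: [0.5974, 0.2224, 0.0203]
ee_rot: [[0.098, 0.995, -0.003], [0.995, -0.098, -0.0], [-0.001, -0.003, -1.0]]
ft_force: [0.1, -0.2, -0.4]
grip_width: -0.0001
```

```bash
python3 -c "
from h import *
move(.575,.28,.004)
a=env.snapshot('scene')[205:325,220:360];cv2.imwrite('pics/s10.png',cv2.resize(a,None,fx=5,fy=5,interpolation=cv2.INTER_CUBIC))"
```

```text
now x'y'z 0.5727403470656005 0.2797551371369422 0.020338178146483393 F [ 0.0582 -0.1586 -0.4437] t 10.6833 q [0.2509 0.3761 0.1161 1.3141 0.0005 1.9199]
shift [0.0003 0.0023 0.0163] rot [-0.0033  0.0006 -0.0002]
```

View pics/s10.png

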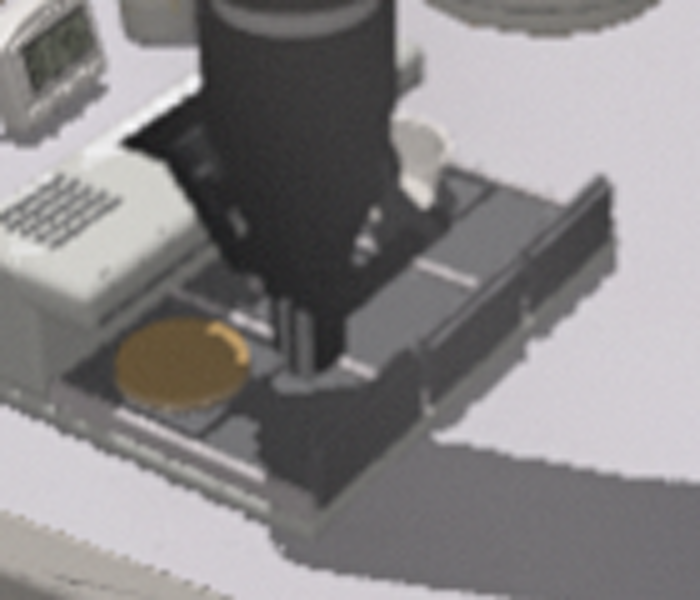

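>>> send_rows(increments="1 0 0 0.004 0 0 0;1 0 0 0.008 0 0 0;1 0 0 0.012 0 0 0;1 0 0 0.014 0 0 0;1 0 0 0.014 0 0 0")

```text
time: 11.15
tcp_pos: [0.5983, 0.2229, 0.0067]
ee_rot: [[0.098, 0.995, -0.002], [0.995, -0.098, -0.0], [-0.0, -0.002, -1.0]]
ft_force: [0.9, -0.2, -0.5]
grip_width: -0.0002
```

```bash
python3 -c "
from h import *
move(.545,.28,.004)
a=env.snapshot('scene')[205:325,220:360];cv2.imwrite('pics/s11.png',cv2.resize(a,None,fx=5,fy=5,interpolation=cv2.INTER_CUBIC))"
```

```text
now x'y'z 0.5736015831402447 0.2803702276994844 0.00674434040760187 F [ 0.8623 -0.2003 -0.4636] t 11.15 q [0.2514 0.3853 0.1003 1.2879 0.0005 1.92  ]
shift [-0.0004 -0.0286  0.0028] rot [-0.0021  0.0003  0.0002]
```

View pics/s11.png

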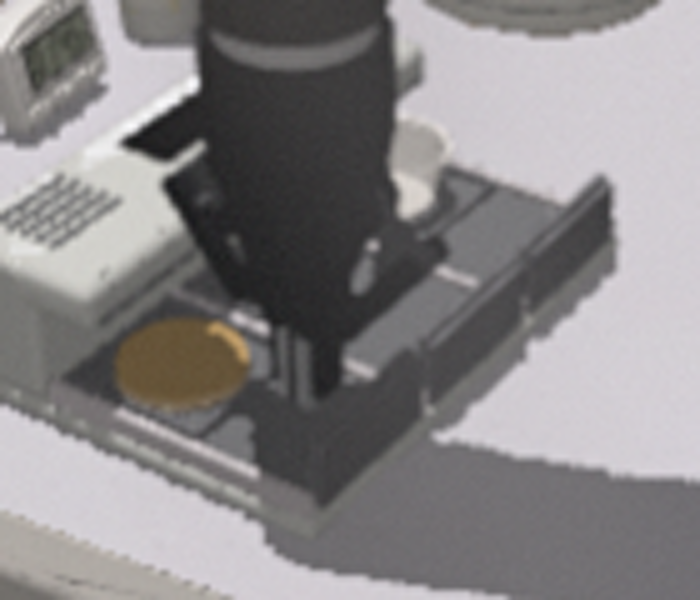

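>>> send_rows(increments="1 0 -0.002 0.001 0 0 0;1 0 -0.004 0.002 0 0 0;1 0 -0.006 0.002 0 0 0;1 0 -0.008 0.002 0 0 0;1 0 -0.01 0.002 0 0 0;1 0 -0.013 0.002 0 0 0;1 0 -0.016 0.002 0 0 0;1 0 -0.019 0.002 0 0 0;1 0 -0.022 0.002 0 0 0;1 0 -0.025 0.002 0 0 0;1 0 -0.028 0.002 0 0 0;1 0 -0.03 0.002 0 0 0")

```text
time: 12.2
tcp_pos: [0.5685, 0.226, 0.0055]
ee_rot: [[0.098, 0.995, -0.001], [0.995, -0.098, 0.0], [0.0, -0.001, -1.0]]
ft_force: [1.3, 0.3, -0.2]
grip_width: -0.0002
```

```bash
python3 -c "
from h import *
move(.475,.28,.004)
a=env.snapshot('scene')[205:325,220:360];cv2.imwrite('pics/s12.png',cv2.resize(a,None,fx=5,fy=5,interpolation=cv2.INTER_CUBIC))"
```

```text
now x'y'z 0.5436873546152075 0.28056195793889327 0.005534444033941516 F [ 1.2999  0.3085 -0.1558] t 12.2 q [0.2685 0.3176 0.0115 1.2657 0.0006 1.937 ]
shift [-0.0005 -0.0687  0.0016] rot [-0.0011 -0.0002  0.0003]
```

View pics/s12.png

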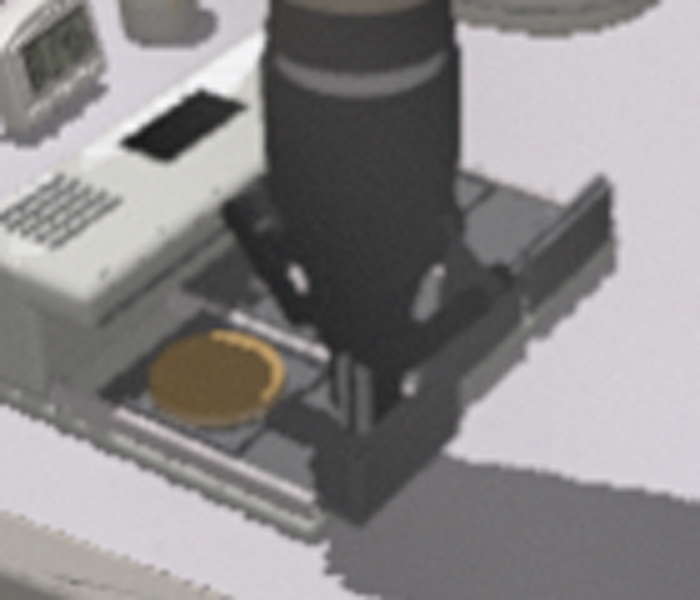

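The left tray is following, and the dish is still in its seat. Continuing the pull.

>>> send_rows(increments="1 0 -0.003 0 0 0 0;1 0 -0.006 0 0 0 0;1 0 -0.01 0 0 0 0;1 0 -0.014 0 0 0 0;1 0 -0.018 0 0 0 0;1 0 -0.022 0 0 0 0;1 0 -0.026 0 0 0 0;1 0 -0.03 0 0 0 0;1 0 -0.034 0 0 0 0;1 0 -0.038 0 0 0 0;1 0 -0.042 0 0 0 0;1 0 -0.046 0 0 0 0;1 0 -0.05 0 0 0 0;1 0 -0.053 0 0 0 0;1 0 -0.056 0 0 0 0;1 0 -0.059 0 0 0 0;1 0 -0.061 0 0 0 0;1 0 -0.063 0 0 0 0")

```text
time: 13.75
tcp_pos: [0.506, 0.2321, 0.0056]
ee_rot: [[0.098, 0.995, -0.001], [0.995, -0.098, 0.0], [0.0, -0.001, -1.0]]
ft_force: [2.2, 1.3, -1.4]
grip_width: 0.0002
```

>>> send_rows(increments="1 0 -0.002 0 0 0 0;1 0 -0.004 0 0 0 0;1 0 -0.006 0 0 0 0;1 0 -0.006 0 0 0 0")

```text
time: 14.08
tcp_pos: [0.4996, 0.2325, 0.0055]
ee_rot: [[0.098, 0.995, -0.002], [0.995, -0.098, -0.0], [-0.0, -0.002, -1.0]]
ft_force: [0.9, 0.4, 0.8]
grip_width: -0.0002
```

>>> send_rows(increments="1 0 -0.002 0 0 0 0;1 0 -0.004 0 0 0 0;1 0 -0.006 0 0 0 0;1 0 -0.006 0 0 0 0")

```text
time: 14.42
tcp_pos: [0.4979, 0.2326, 0.0058]
ee_rot: [[0.099, 0.995, 0.007], [0.995, -0.099, -0.001], [-0.001, 0.007, -1.0]]
ft_force: [9.6, 0.2, -5.5]
grip_width: 0.0002
```

>>> send_rows(increments="1 0 0 0 0 0 0;1 0 0 0 0 0 0;1 0 0 0 0 0 0;1 0 0.005 0 0 0 0;1 0 0.011 0 0 0 0;1 0 0.015 0 0 0 0;1 0 0.015 0 0 0 0;1 0 0.015 -0.02 0 0 0;1 0 0.015 -0.05 0 0 0;1 0 0.012 -0.08 0 0 0;1 0 0.012 -0.12 0 0 0;1 0 -0.03 -0.12 0 0 0;1 0 -0.07 -0.12 0 0 0;1 0 -0.11 -0.12 0 0 0;1 -0.04 -0.13 -0.12 0 0 0;1 -0.08 -0.15 -0.12 0 0 0;1 -0.12 -0.15 -0.12 0 0 0;1 -0.12 -0.15 -0.12 0 0 0;1 -0.12 -0.15 -0.12 0 0 0")

```text
time: 16.0
tcp_pos: [0.3328, 0.1269, 0.1258]
ee_rot: [[0.102, 0.995, -0.001], [0.995, -0.102, 0.0], [0.0, -0.001, -1.0]]
ft_force: [-0.1, 1.0, 0.5]
grip_width: -0.0002
```

```bash
python3 -c "
from h import *
move(.475,.28,.004)
a=env.snapshot('scene')[165:325,170:390];cv2.imwrite('pics/s13.png',cv2.resize(a,None,fx=3.6,fy=3.6,interpolation=cv2.INTER_CUBIC))
a=env.snapshot('top');cv2.imwrite('pics/t13.png',a)"
```

```text
now x'y'z 0.3187920469390731 0.1588984353056676 0.12576376096414021 F [-0.1403  0.9914  0.4964] t 16.0 q [ 0.175  -0.4086 -0.4484  1.5316  0.0004  1.848 ]
shift [0.1217 0.1558 0.1217] rot [-0.0007 -0.0002 -0.0041]
```

View pics/s13.png

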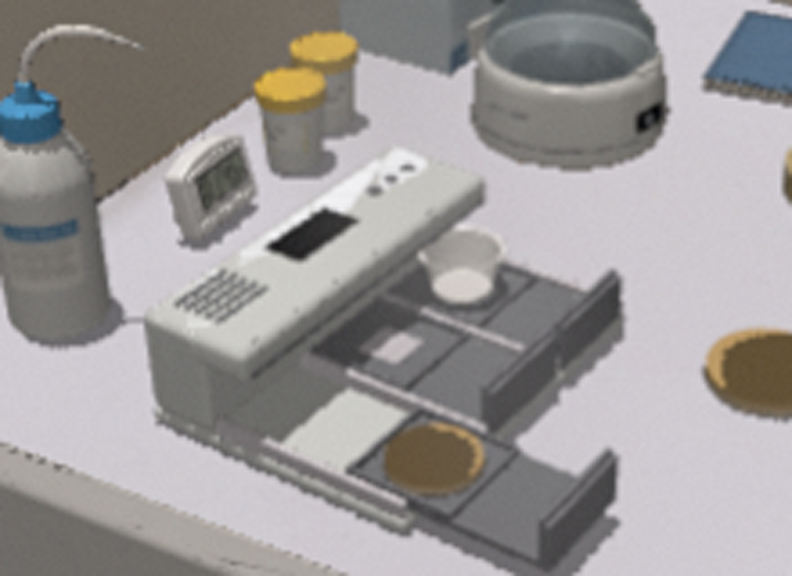

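View pics/t13.png

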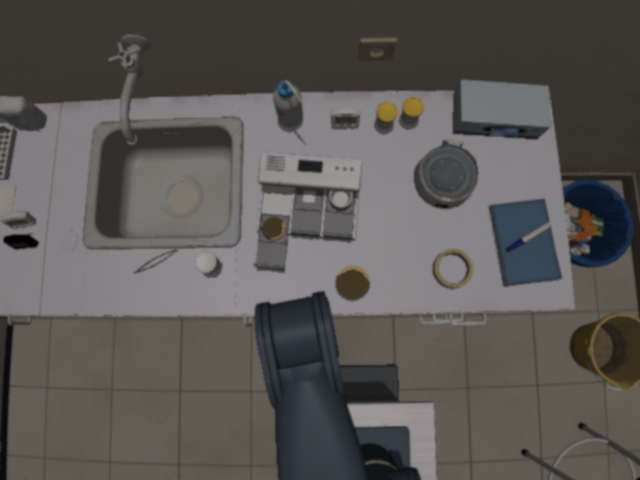

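The left tray is out with the dish in its seat (top view (273,228)). The middle and right lips are in line, the bystanders have not moved, and the arm is clear. One numeric check before handing in.

```bash
python3 -c "
from h import *
c,s=np.cos(.098),np.sin(.098)
for n,u in(('L now',(543,525)),('L now r',(613,455)),('M',(484,375)),('M r',(553,310)),('R r',(615,272)),('L before',(403,462)),('L before r',(480,403))):
  q=plane('scene',[np.array(u)/3.6+[170,165]],.049)[0];print(n,(c*q[0]-s*q[1]).round(4),(s*q[0]+c*q[1]).round(4))
print(env.read_state()['dq'].round(3))
print(env.sign_off())"
```

```text
L now 0.4514 0.3215
L now r 0.4497 0.2517
M 0.5498 0.2294
M r 0.5517 0.1498
R r 0.5413 0.0911
L before 0.5424 0.3201
L before r 0.5368 0.253
[ 0.029  0.025  0.015 -0.001 -0.001 -0.   ]
the job is handed in; nothing more can be done
None
```

The job is handed in: the middle tray is home and the left tray, which carries the small dish, is out at its stop. No verdict was reported.

- **Middle tray:** I pushed it home with the shut fingertips until it met its firm stop; wrist force reached about 16 N. Its lip then lined up with its neighbours in the pictures.
- **Dish tray:** I lowered the shut fingers into the left pocket, hooked the lip from behind without pinching it, and drew the tray out to its stop. Wrist force rose to about 10 N there. The fingertips travelled about 90 mm from my estimate of first contact. The pictures give a lip shift of 87–91 mm, against the 84 mm needed.
- **Last pictures:** The dish is sitting in its seat and the cup is still in the right tray, which is home. The specimen cup and tape roll look unmoved. The arm is lifted clear and touching nothing.

**Checks that disagreed:**
- **Fingertip height:** The real fingertips are about 22–28 mm higher than the stated TCP. My first push therefore passed over the middle lip without touching it. I corrected the height from the pictures.
- **Camera positions:** Positions from the two cameras disagreed by 5–10 mm for the lips, and by up to about 23 mm for the case corners. For the same reason, the final scene-view pixels put the middle lip about 10 mm behind the left lip's home position. I trusted the firm stop and the lips being visibly in line instead.

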